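# Hang the slipstone till in its notch in the gouge box

### The arm

A 7-joint arm with a two-finger parallel gripper is mounted at the origin on the work surface. World frame = base frame: x ahead of the robot, y to its left, z up, the work surface at z = 0. Lengths are in m, angles in rad, forces in N, time in s.
With the tool pointing down it reaches from about 0.425 to 1.025 m from the base axis. Payload 9.4 kg.
Tool frame: the origin (TCP) lies between the finger pads; the fingertips stand 19 mm ahead of it and the grasp point (between the pads) is the TCP; z points along the fingers, y is the line along which they close (so a half turn about z gives the same grasp; the last joint's range is limited). The gripper opens to 93 mm and grips with 3 to 60 N. Pads are 15 mm wide; open, the fingers measure 128 mm over their backs; the gripper's body (75 mm by 188 mm) begins 65 mm behind the grasp point.
Start: joints at [-1.371, 0.599, -0.003, 1.599, 0.002, 0.943, -0.08], TCP at [0.198, 0.697, 0.238] pointing down, gripper open.
Joint ranges: [-2.57, 2.57], [-0.35, 1.97], [-1.29, 1.29], [0.11, 2.56], [-1.05, 4.19], [0.11, 1.86], [-2.63, 2.63]. Speed limits (rad/s): [2.22, 2.22, 3.01, 3.01, 3.14, 3.14, 3.14].

### API

Orientations are given as a unit quaternion [x, y, z, w].
In Python, from workcell import r gives the robot as it stands.
- The arm moves only by the tool step_arm, never from a script. Its arguments are lists of equal length, an entry for each row: "travel": the shift along the world's x, y, z in m, a list of three; "turn": the turn, a rotation vector about the world's x, y, z in rad, a list of three. In form: {"travel": [[dx, dy, dz], ...], "turn": [[rx, ry, rz], ...]}. A call has 1 to 20 rows; each row is the pose to reach, as a shift and turn from the pose commanded when the call began; what a row does not reach only later rows make up. A row lasts 1/8 s, in which the tool goes at most 62.5 mm and 10.7 degrees, less where a joint would pass 70% of its speed; a pose out of reach is approached as far as the arm can. A call with a gripper value outside its range is refused whole. "claw" is the opening, from 0 (shut) to 1 (fully open), set as the call begins (left out, the last holds). The fingers move at their own pace and stop on an object; "grip_force" is the grip in N (left out, the last holds). Time passes only in rows, so rows that repeat a pose let the fingers close. It gives the time, the measured TCP pose, the force, the opening and the grip force at its end, in the units of the state.
- r.state(): the state, without advancing time (a new reading comes with each control period).
- r.snapshot(name): name is "side" or "top"; returns a dict with "img" (420x560x3 uint8, blue, green, red), "vertical_fov" (degrees; the focal length in pixels is half the picture's height over the tangent of half this angle, whatever the lens; pixels are square), "cx", "cy" (the principal point, pixels), "dist_coeffs" ([k1, k2, p1, p2, k3] as OpenCV has them; the pictures are not rectified), "view" (4x4, takes a point from world to camera coordinates). Camera axes: x right, y down, z forward; pixel columns grow to the right and rows downward; lengths in m; the calibration is good to about 2 mm. A picture is of the moment at which its call begins. There is no depth.
- r.hand_in(): hands the job in; it is judged then, once.
The state is a dict: "clock": time; "joint_pos": joint angles; "dq": joint speeds; "joint_efforts": joint torques, N m; "eef_pos": TCP position; "tcp_rot": TCP orientation; "wrist_force": force on the tool from outside, world axes, zero at the start; "torque": the same for the moment, N m; "gripper_width": opening from 0.0 (shut) to 1.0 (fully open); "finger_force": force on a finger pad.
Only numpy, scipy, OpenCV 4.12 (cv2) and the standard library are available. Lean on these libraries where they do the work, as an engineer would, in place of code of your own. Each camera call takes 0.05 s, during which the arm holds its last target. There are 200 camera calls.

### The job

Hang the little steel slipstone till inside the wooden gouge box on the wall nearest the robot: hook its bent lip over that rim and work it along until the lip drops into the notch cut in the rim, fully home, so that it hangs upright against the wall and the lid could close over it. Go gently, as the rim is soft pine and must not be bruised by hard pushing, and leave the other tools lying where they are.

Things in the scene. Friction and masses are not known exactly. Their poses are not given: they have to be found in the camera images.
- till: loose folded-steel pocket, 0.2-0.4 kg, with two slipstones that stay in it; starts standing upright on the bench. Origin: centre of its underside, z up. 40 mm deep (x -20 to 20), 56 mm wide (y -28 to 28), side and back walls 60 mm high, front wall 44. Grip it across the two plain side walls (56 mm along its y). The bent lip is at its back, -x. The pocket is rigid
- till_hook (a point): middle of the lip's underside, where it sits on a rim (till frame x -27.5, y 0, z 57 mm; axes as the till's). The lip is 48 mm wide (y -24 to 24), 3 mm thick, runs from the back wall's outer face (till x -20) out to x -38, then turns down to z 42; inner face of the turned-down part at x -35, so the hook spans 15 mm
- box: open wooden gouge box, fast on the bench: 224 mm (x) by 360 (y), 120 high, walls 12 thick, inside floor at z 8. Origin: centre of its underside, z up; -x points to the long wall nearest the robot (outer face x -112, inner face x -100). Till fully home: back against that inner face, lip towards the box's -x, till origin at box x -80, z 55 mm (z 63 with the lip on the uncut rim)
- near_rim (a point): middle of the length and thickness of the near wall's rim (box x -106, y 0, z 120 mm; axes as the box's); not the notch. The one notch is cut through the whole 12 mm wall, 51 mm long along y, 8 mm deep, with square ends. Hand-cut: its middle lies anywhere from y -35 to 35 mm, is not measured, and must be seen or felt for by sliding the lip along the rim
- gouge_a: loose wood-carving gouge, about 210 mm long, lying on the floor of the box, a bystander; origin under the joint of handle and blade, x along the blade
- gouge_b: second loose gouge like it, nearer the far wall of the box, a bystander
- mallet: round wooden carving mallet lying on the bench, 250 mm long, 72 mm thick, a bystander; origin under the neck, x towards the head
- stone: whetstone in its wooden base, 230 x 85 x 42 mm, lying on the bench, a bystander; origin under its centre, x along it
Not all that is in view belongs to the job. Several things have the shape of the till; the one meant has the colours described above.

How it is judged:
At the end, for the whole second after the job is handed in: the till hangs at rest in the notch of the near wall: in the box frame its origin is at z 52.5 to 57 mm (home 55; 63 is on the uncut rim) and x -82 to -75.5 mm (home -80); upright within 0.06 rad, square to the wall within 0.08 rad, bearing on the box (z of till in the frame of box between 0.0525 and 0.057 m and x of till in the frame of box between -0.082 and -0.0755 m and angle between till's own z axis and vertical below 0.06 rad and angle between the x axis of till and the x axis of box, either way round below 0.08 rad and contact force between till and box above 0.5 N and linear speed of till below 0.01 m/s); the robot touches nothing.
It fails at once if the till is pressed against the box with more than 40 N (contact force between till and box above 40 N).
It fails at once if the robot itself presses on the box with more than 40 N (contact force between the arm and box above 40 N).
It fails at once if a gouge in the box is moved more than 15 mm (distance of any of gouge_a, gouge_b from where it was at the start of the episode above 0.015 m).
It fails at once if the mallet or the whetstone is moved more than 15 mm (distance of any of mallet, stone from where it was at the start of the episode above 0.015 m).
It also fails if it takes over 72 s, if anything falls off the work surface, if the arm or the gripper's body presses on something with over 40 N, if the wrist force passes 120 N, or if a joint passes its speed limit or range.

## Working session

There is one attempt and no reset: what is moved stays moved. The work goes in short steps, Python scripts to look and compute and a tool call to move; the robot and the scene stay as the last step left them, time stands still between calls to the robot, and variables do not carry over. Pictures are saved under pics/ and viewed, at most 10 in all, crops included, and the job is handed in when it is done.

Besides the shell and the picture viewer there is one more tool, called in YAML: its name, and indented under it one key for each argument. step_arm: Moves the arm, as the interface text tells. Its arguments: {"type":"object","properties":{"travel":{"type":"array","items":{"type":"array","items":{"type":"number"}}},"turn":{"type":"array","items":{"type":"array","items":{"type":"number"}}},"claw":{"type":"number"},"grip_force":{"type":"number"}},"required":["travel","turn"]}

```bash
mkdir -p pics; ls; cat > h.py <<'E'
import numpy as np,cv2
from workcell import r
def snap(n):
    s=r.snapshot(n);s={**s};im=s["img"];f=im.shape[0]/2/np.tan(np.radians(s["vertical_fov"])/2)
    s["K"]=np.array([[f,0,s["cx"]],[0,f,s["cy"]],[0,0,1.]]);s["D"]=np.array(s["dist_coeffs"],float);s["V"]=np.array(s["view"]);return s
def ray(s,uv):
    p=cv2.undistortPoints(np.array(uv,float).reshape(-1,1,2),s["K"],s["D"])[:,0]
    R,t=s["V"][:3,:3],s["V"][:3,3];d=np.c_[p,np.ones(len(p))]@R;return -R.T@t,d
def onz(s,uv,z):
    o,d=ray(s,uv);return o+d*((z-o[2])/d[:,2])[:,None]
def proj(s,P):
    R,t=s["V"][:3,:3],s["V"][:3,3];return cv2.projectPoints(np.array(P,float).reshape(-1,1,3),cv2.Rodrigues(R)[0],t,s["K"],s["D"])[0][:,0]
E
python3 - <<'E'
from h import *
import pickle
for n in("top","side"):
    s=snap(n);cv2.imwrite(f"pics/{n}0.png",s["img"]);pickle.dump(s,open(f"{n}0.pkl","wb"));print(n,np.round(ray(s,[280,210]),3))
E
```

```text
picsTraceback (most recent call last):
  File "<stdin>", line 4, in <module>
    return _wrapfunc(a, 'round', decimals=decimals, out=out)
    return _wrapit(obj, method, *args, **kwds)
    conv = _array_converter(obj)
ValueError: setting an array element with a sequence. The requested array has an inhomogeneous shape after 1 dimensions. The detected shape was (2,) + inhomogeneous part.
```

View pics/top0.png

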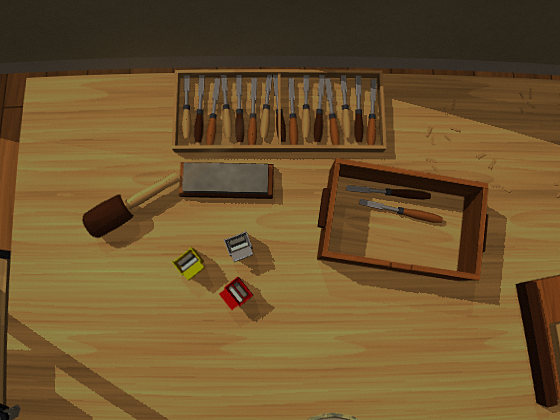

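The top view shows three till shapes: yellow (188,263), grey steel (240,246) and red (236,292). "Steel" points to the grey one. The box is at about (403,220), with its near wall running (320,260)–(478,278).

```bash
python3 - <<'E'
from h import *
import pickle
S={}
for n in("top","side"):
    s=snap(n);pickle.dump(s,open(f"{n}0.pkl","wb"));o,d=ray(s,[280,210]);print(n,o.round(3),d.round(3));S[n]=s
cv2.imwrite("pics/side0.png",S["side"]["img"])
t=S["top"]["img"]
a=cv2.resize(t[225:275,205:275],None,fx=8,fy=8,interpolation=cv2.INTER_CUBIC)[:, :560]
b=cv2.resize(t[240:290,310:490],None,fx=4.4,fy=4,interpolation=cv2.INTER_CUBIC)
c=np.zeros((600,800,3),np.uint8);c[:400,:560]=a;c[400:600,:b.shape[1]]=b
cv2.imwrite("pics/crop0.png",c)
E
```

```text
top [0.426 0.141 1.138] [[ 0.166 -0.018 -0.986]]
side [ 0.073 -0.376  0.528] [[ 0.576  0.616 -0.537]]
```

View pics/side0.png

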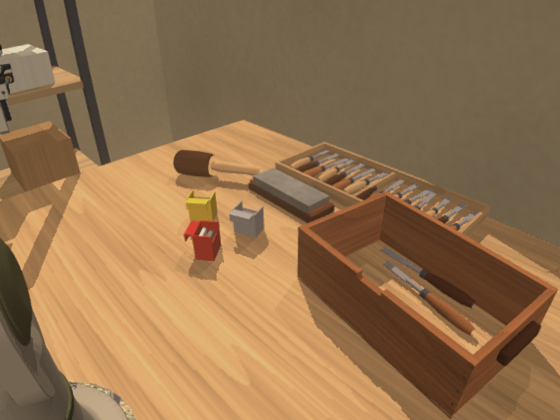

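View pics/crop0.png

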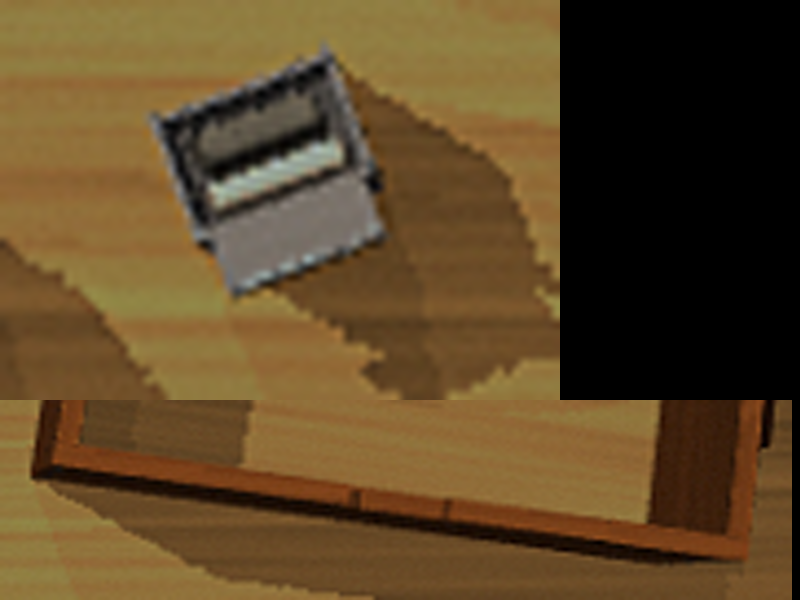

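The grey one (crop centre → pixel (239,245)) is plain steel with two slipstones, so it's the target. Its lip faces the robot, and the other two are yellow and red. The notch shows as two ticks on the near rim, at about pixels (390.7,264) and (411.6,267).

```bash
cat > m.py <<'E'
from h import *
import pickle
t=pickle.load(open("top0.pkl","rb"))
# till
c=np.array([[155,118],[325,50],[378,185],[203,243],[213,232],[372,178],[235,293],[383,237]])/8+[205-.4,225-.4]
P=onz(t,c,.060)
print("till corners\n",P.round(4)); 
print("edges",[np.linalg.norm(P[i]-P[j]).round(4) for i,j in((0,1),(1,2),(2,3),(3,0),(6,7))], "lat angles",[np.degrees(np.arctan2(*(P[i]-P[j])[[1,0]])).round(1) for i,j in((0,1),(3,2),(6,7))])
ctr=P[:4].mean(0);print("center",ctr.round(4))
# rim band per column
hsv=cv2.cvtColor(t["img"],cv2.COLOR_BGR2HSV).astype(float);im=t["img"].astype(float)
g=im.sum(2)
T=[];B=[]
for u in range(332,470,1):
    vc=255+(u-322)*(22/157.)
    vs=np.arange(vc-9,vc+11,.25)
    prof=cv2.remap(im.astype(np.float32),np.full((1,len(vs)),u,np.float32),vs[None].astype(np.float32),cv2.INTER_LINEAR)[0]
    R,G=prof[:,2],prof[:,1]
    if u%30==0: print(u,round(vc,1),[(int(a),int(b)) for a,b in zip(R[::4],G[::4])])
E
python3 m.py
```

```text
till corners
 [[0.5392 0.2514 0.06  ]
 [0.5587 0.2023 0.06  ]
 [0.5194 0.1869 0.06  ]
 [0.5029 0.2373 0.06  ]
 [0.5061 0.2345 0.06  ]
 [0.5215 0.1887 0.06  ]
 [0.4885 0.228  0.06  ]
 [0.5044 0.1855 0.06  ]]
edges [np.float64(0.0529), np.float64(0.0422), np.float64(0.053), np.float64(0.0389), np.float64(0.0454)] lat angles [np.float64(111.7), np.float64(108.1), np.float64(110.5)]
center [0.5301 0.2195 0.06  ]
360 260.3 [(101, 73), (103, 73), (100, 71), (95, 67), (100, 65), (111, 64), (113, 57), (118, 61), (122, 64), (123, 63), (90, 46), (27, 13), (28, 14), (34, 19), (57, 35), (96, 66), (110, 79), (109, 76), (115, 81), (115, 80)]
390 264.5 [(145, 107), (143, 109), (143, 108), (144, 105), (143, 106), (136, 94), (113, 64), (81, 42), (70, 37), (74, 39), (70, 37), (45, 23), (27, 11), (25, 11), (46, 27), (83, 56), (100, 71), (99, 70), (100, 71), (104, 74)]
420 268.7 [(144, 107), (145, 109), (144, 109), (145, 109), (149, 112), (138, 96), (124, 72), (116, 61), (114, 59), (121, 64), (116, 60), (71, 36), (32, 15), (28, 14), (25, 11), (76, 52), (103, 71), (109, 78), (109, 76), (105, 74)]
450 272.9 [(145, 111), (146, 115), (143, 112), (142, 114), (145, 119), (149, 120), (116, 61), (117, 59), (114, 59), (117, 60), (126, 66), (109, 55), (20, 11), (28, 14), (28, 15), (32, 16), (107, 77), (106, 74), (103, 74), (100, 68)]
```

```bash
cat > m2.py <<'E'
from h import *
import pickle
from scipy.ndimage import map_coordinates as mc
t=pickle.load(open("top0.pkl","rb"));R=t["img"][:,:,2].astype(float);G=t["img"][:,:,1].astype(float)
U=[];V=[]
for u in range(332,470):
    if 386<u<416: continue
    v0=255+(u-322)*(22/157.);vs=np.arange(v0-3,v0+6,.1);p=mc(R,[vs,np.full(len(vs),u)],order=1)
    k=np.argmax(p<70); U.append(u);V.append(vs[k])
P=onz(t,np.c_[U,V],.12)
for _ in range(3):
    k=np.polyfit(P[:,1],P[:,0],1);e=P[:,0]-np.polyval(k,P[:,1]);P=P[abs(e)<max(2.5*e.std(),.001)]
print("outer near edge x=%.4f*y+%.4f"%tuple(k),"std",e.std().round(4),"n",len(P))
th=-np.arctan(k[0]);  # box y axis dir = (k,1)/n -> yaw = -atan(k)
print("box yaw deg",np.degrees(th))
# sample along rim middle (6 mm inward)
n=np.array([np.cos(th),np.sin(th)]);yv=np.array([-np.sin(th),np.cos(th)])
o=np.array([k[1],0])
def strip(off,ss,z=.12):
    Q=np.array([np.r_[o+n*off+yv*s,z] for s in ss]);px=proj(t,Q);return mc(R,[px[:,1],px[:,0]],order=1)
ss=np.arange(-.35,.15,.001)
# outer edge passes o; find s range
for off in(.004,.006,.008):
    p=strip(off,ss); print(off);
    i=[j for j in range(2,len(ss)-2) if p[j]<95 and p[j]==p[j-2:j+3].min()]
    print([(round(ss[j],3),int(p[j])) for j in i])
p=strip(.006,ss);print([int(x) for x in p[::8]])
w=strip(.006,np.arange(-.35,.15,.003));
pc=onz(t,[[390.7,263.7],[411.6,266.8]],.12);print("ticks",pc.round(4),np.linalg.norm(pc[0]-pc[1]), (pc[:,:2]-o)@yv,(pc[:,:2]-o)@n)
for nm,offs in(("across",np.arange(-.006,.02,.001)),):
  for s in(-.1,0.02):
    print(s,[int(strip(f,[s])[0]) for f in offs])
E
python3 m2.py
```

```text
outer near edge x=0.1630*y+0.4905 std 0.0003 n 109
box yaw deg -9.257204667726405
0.004
[(np.float64(-0.167), 82), (np.float64(-0.121), 70), (np.float64(0.037), 56), (np.float64(0.041), 54)]
0.006
[(np.float64(-0.167), 77), (np.float64(-0.121), 68), (np.float64(0.037), 53), (np.float64(0.041), 54)]
0.008
[(np.float64(-0.166), 79), (np.float64(-0.121), 72), (np.float64(0.037), 51), (np.float64(0.042), 55)]
[107, 104, 103, 115, 124, 124, 123, 122, 120, 120, 118, 118, 116, 124, 122, 121, 121, 121, 119, 118, 118, 116, 117, 79, 114, 113, 116, 115, 113, 82, 126, 129, 127, 126, 124, 125, 123, 123, 122, 124, 127, 125, 124, 123, 122, 123, 119, 118, 83, 61, 145, 145, 145, 144, 144, 144, 144, 145, 144, 145, 147, 143, 143]
ticks [[ 0.4769 -0.12    0.12  ]
 [ 0.4695 -0.1667  0.12  ]] 0.04731797589943644 [-0.12061654 -0.167934  ] [0.00585943 0.00608161]
-0.1 [30, 28, 27, 27, 30, 42, 57, 82, 108, 117, 125, 128, 128, 128, 126, 124, 120, 117, 127, 137, 141, 143, 144, 144, 144, 144]
0.02 [30, 27, 27, 27, 26, 26, 65, 110, 127, 126, 124, 121, 119, 118, 117, 120, 123, 120, 116, 105, 90, 81, 80, 80, 85, 90]
```

```bash
python3 - <<'E'
from h import *
from scipy.spatial.transform import Rotation as Ro
s=r.state();R=Ro.from_quat(s["tcp_rot"]).as_matrix();print(s["clock"],np.array(s["eef_pos"]).round(4),s["gripper_width"],R.round(3).tolist())
a=np.degrees(np.arctan2(R[1,1],R[0,1]));print("y axis ang",a,"turn to 110.5:",[np.radians((110.5-a+90)%180-90)],"d",(np.array([.531,.2195,.045])-s["eef_pos"]).round(4), np.array(s["joint_pos"]).round(3))
E
```

```text
0.15 [0.1981 0.6971 0.237 ] 0.9989458549576687 [[-0.962, 0.273, -0.0], [0.273, 0.962, -0.001], [-0.0, -0.001, -1.0]]
y axis ang 74.14225185616372 turn to 110.5: [np.float64(0.6345624137207999)] d [ 0.3329 -0.4776 -0.192 ] [-1.371  0.6   -0.003  1.6    0.002  0.943 -0.08 ]
```

step_arm:
  travel:
    - [0.007,-0.01,-0.002]
    - [0.027,-0.038,-0.007]
    - [0.053,-0.076,-0.014]
    - [0.083,-0.119,-0.022]
    - [0.113,-0.162,-0.03]
    - [0.143,-0.205,-0.037]
    - [0.173,-0.248,-0.045]
    - [0.203,-0.291,-0.053]
    - [0.233,-0.334,-0.061]
    - [0.26,-0.373,-0.068]
    - [0.283,-0.406,-0.074]
    - [0.303,-0.435,-0.079]
    - [0.316,-0.454,-0.083]
    - [0.326,-0.468,-0.085]
    - [0.333,-0.4775,-0.087]
    - [0.333,-0.4775,-0.087]
  turn:
    - [0,0,0.01]
    - [0,0,0.05]
    - [0,0,0.1]
    - [0,0,0.16]
    - [0,0,0.22]
    - [0,0,0.27]
    - [0,0,0.33]
    - [0,0,0.39]
    - [0,0,0.44]
    - [0,0,0.49]
    - [0,0,0.54]
    - [0,0,0.58]
    - [0,0,0.6]
    - [0,0,0.62]
    - [0,0,0.635]
    - [0,0,0.635]
  claw: 1.0
  grip_force: 25

```text
clock: 2.15
eef_pos: [0.5313, 0.2188, 0.1505]
tcp_rot: [-0.177, 0.984, -0.0, -0.0]
wrist_force: [-0.2, 0.6, -0.0]
gripper_width: 0.998
finger_force: 0.0
```

step_arm:
  travel:
    - [0,0,-0.01]
    - [0,0.0005,-0.03]
    - [0,0.0005,-0.055]
    - [0,0.0005,-0.08]
    - [0,0.0005,-0.096]
    - [0,0.0005,-0.103]
    - [0,0.0005,-0.105]
    - [0,0.0005,-0.105]
  turn:
    - [0,0,0]
    - [0,0,0]
    - [0,0,0]
    - [0,0,0]
    - [0,0,0]
    - [0,0,0]
    - [0,0,0]
    - [0,0,0]

```text
clock: 3.15
eef_pos: [0.5314, 0.2206, 0.0461]
tcp_rot: [-0.178, 0.984, 0.0, 0.0]
wrist_force: [-0.6, -0.6, -1.0]
gripper_width: 1.003
finger_force: 0.0
```

step_arm:
  travel:
    - [0,0,0]
    - [0,0,0]
    - [0,0,0]
    - [0,0,0]
    - [0,0,0]
    - [0,0,0]
    - [0,0,0]
    - [0,0,0]
  turn:
    - [0,0,0]
    - [0,0,0]
    - [0,0,0]
    - [0,0,0]
    - [0,0,0]
    - [0,0,0]
    - [0,0,0]
    - [0,0,0]
  claw: 0.4
  grip_force: 25

```text
clock: 4.15
eef_pos: [0.5312, 0.2202, 0.0457]
tcp_rot: [-0.178, 0.984, -0.0, 0.0]
wrist_force: [0.5, -1.4, 4.5]
gripper_width: 0.595
finger_force: 25.0
```

step_arm:
  travel:
    - [0,0,0.004]
    - [0,0,0.02]
    - [0,0,0.045]
    - [0,0,0.075]
    - [0,0,0.105]
    - [0,0,0.13]
    - [0,0,0.147]
    - [0,0,0.154]
    - [0,0,0.155]
    - [0,0,0.155]
  turn:
    - [0,0,0]
    - [0,0,0]
    - [0,0,0]
    - [0,0,0]
    - [0,0,0]
    - [0,0,0]
    - [0,0,0]
    - [0,0,0]
    - [0,0,0]
    - [0,0,0]

```text
clock: 5.4
eef_pos: [0.5307, 0.2202, 0.1999]
tcp_rot: [-0.178, 0.984, -0.0, -0.001]
wrist_force: [0.2, -0.6, -3.6]
gripper_width: 0.609
finger_force: 25.0
```

step_arm:
  travel:
    - [0,-0.005,0]
    - [-0.001,-0.02,0]
    - [-0.002,-0.04,0]
    - [-0.003,-0.065,0]
    - [-0.005,-0.09,0]
    - [-0.006,-0.115,0]
    - [-0.008,-0.14,0]
    - [-0.009,-0.165,0]
    - [-0.011,-0.19,0]
    - [-0.012,-0.215,0]
    - [-0.013,-0.24,0]
    - [-0.015,-0.265,0]
    - [-0.016,-0.29,0]
    - [-0.017,-0.315,0]
    - [-0.019,-0.337,0]
    - [-0.02,-0.354,0]
    - [-0.0205,-0.365,0]
    - [-0.0205,-0.37,0]
    - [-0.0205,-0.37,0]
    - [-0.0205,-0.37,0]
  turn:
    - [0,0,-0.01]
    - [0,0,-0.03]
    - [0,0,-0.06]
    - [0,0,-0.09]
    - [0,0,-0.13]
    - [0,0,-0.16]
    - [0,0,-0.2]
    - [0,0,-0.23]
    - [0,0,-0.27]
    - [0,0,-0.3]
    - [0,0,-0.34]
    - [0,0,-0.37]
    - [0,0,-0.41]
    - [0,0,-0.44]
    - [0,0,-0.47]
    - [0,0,-0.5]
    - [0,0,-0.513]
    - [0,0,-0.5194]
    - [0,0,-0.5194]
    - [0,0,-0.5194]

```text
clock: 7.9
eef_pos: [0.5108, -0.1488, 0.2006]
tcp_rot: [0.08, 0.997, 0.0, -0.0]
wrist_force: [0.5, 0.3, -3.1]
gripper_width: 0.601
finger_force: 25.0
```

```bash
python3 - <<'E'
from h import *
import pickle
a=snap("side");b=snap("top");pickle.dump((a,b),open("1.pkl","wb"))
A=cv2.resize(a["img"][110:360,250:520],None,fx=1.45,fy=2.2,interpolation=3);A=cv2.resize(a["img"][100:350,270:470],None,fx=2,fy=2.4,interpolation=3)[:600]
B=cv2.resize(b["img"][180:300,330:463],None,fx=3,fy=4,interpolation=3)
c=np.zeros((600,800,3),np.uint8);c[:A.shape[0],:400]=A;c[:B.shape[0],400:400+B.shape[1]]=B
cv2.imwrite("pics/c1.png",c);s=r.state();print(np.array(s["eef_pos"]).round(4),np.round(s["tcp_rot"],4),np.round(s["wrist_force"],2),s["gripper_width"])
E
```

```text
[ 0.5108 -0.149   0.2006] [7.990e-02 9.968e-01 1.000e-04 0.000e+00] [ 0.36 -0.12 -3.21] 0.5998614762519326
```

View pics/c1.png

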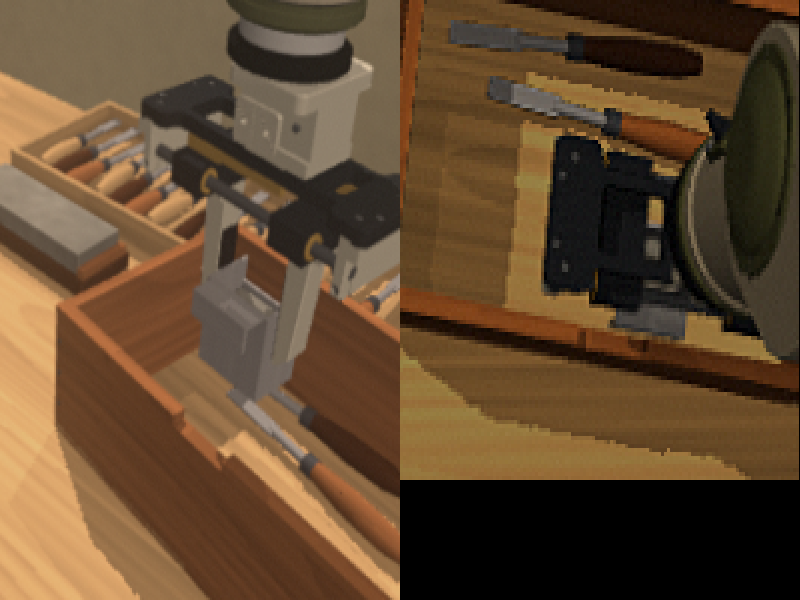

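Left (side view): the till hangs upright in the fingers, above and inside the near wall. The notch is at crop (180–235,405–465), about px (360–387,269–294). Right (top view): the lip is at crop (612–685,310–335), px about (401–425,257–264), with the notch ticks just below it.

```bash
cat > m3.py <<'E'
from h import *
import pickle
a,b=pickle.load(open("1.pkl","rb"))
th=np.radians(-9.257);n=np.array([np.cos(th),np.sin(th)]);yv=np.array([-np.sin(th),np.cos(th)]);o=np.array([.4905,0])
def till(p,x,y,z): return np.r_[p[:2]+n*x+yv*y,p[2]+z]
p=np.array([.5108,-.149,.2006-.0455])
L=[till(p,-.038,.024,.06),till(p,-.038,-.024,.06),till(p,-.02,-.024,.06)]
print("pred lip top px",proj(b,L).round(1).tolist(),"crop",((proj(b,L)-[330,180])*[3,4]+[400,0]).round().tolist())
B=[np.r_[o+n*f+yv*s,z] for f,s,z in((0,-.119,.12),(0,-.119,.112),(0,-.170,.112),(0,-.17,.12),(.012,-.17,.12),(.012,-.119,.12),(0,.036,.12))]
for q in proj(a,B): print("notch pred side",q.round(1))
A=cv2.resize(a["img"][255:305,345:405],None,fx=12,fy=12,interpolation=cv2.INTER_CUBIC);cv2.imwrite("pics/c2.png",A)
E
python3 m3.py
```

```text
pred lip top px [[402.2, 261.0], [425.4, 264.6], [426.4, 255.7]] crop [[617.0, 324.0], [686.0, 338.0], [689.0, 303.0]]
notch pred side [355.9 272.9]
notch pred side [355.4 276.9]
notch pred side [379.4 296.1]
notch pred side [380.1 292.1]
notch pred side [385.9 288.7]
notch pred side [361.6 269.9]
notch pred side [295.8 225.5]
```

View pics/c2.png

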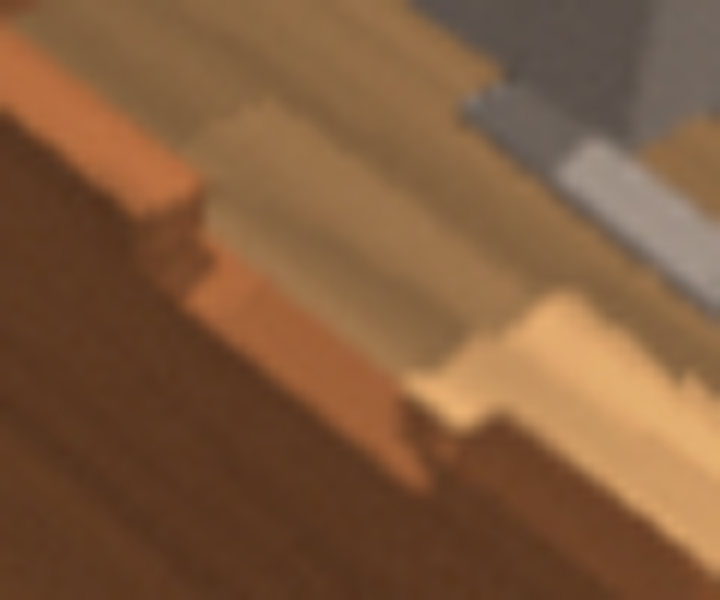

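Left notch corner at px (356.5,272.9), against a predicted (355.9,272.9). The right corner is at (380.8,295.8), about 1 px beyond prediction. So the notch centre is at s ≈ −0.145, and I'll lower the till inside the wall.

step_arm:
  travel:
    - [0,0,-0.004]
    - [0,-0.0005,-0.014]
    - [0,-0.001,-0.029]
    - [0,-0.0012,-0.045]
    - [0,-0.0014,-0.059]
    - [0,-0.0014,-0.068]
    - [0,-0.0014,-0.072]
    - [0,-0.0014,-0.072]
    - [0,-0.0014,-0.072]
  turn:
    - [0,0,0]
    - [0,0,0]
    - [0,0,0]
    - [0,0,0]
    - [0,0,0]
    - [0,0,0]
    - [0,0,0]
    - [0,0,0]
    - [0,0,0]

```text
clock: 9.12
eef_pos: [0.5109, -0.1511, 0.129]
tcp_rot: [0.081, 0.997, -0.0, 0.0]
wrist_force: [-0.7, 0.3, -2.2]
gripper_width: 0.602
finger_force: 25.0
```

step_arm:
  travel:
    - [-0.0015,0.0002,0]
    - [-0.004,0.0007,0]
    - [-0.006,0.001,0]
    - [-0.008,0.0013,0]
    - [-0.009,0.0015,0]
    - [-0.0095,0.0015,0]
    - [-0.0095,0.0015,0]
  turn:
    - [0,0,0]
    - [0,0,0]
    - [0,0,0]
    - [0,0,0]
    - [0,0,0]
    - [0,0,0]
    - [0,0,0]

```text
clock: 10.0
eef_pos: [0.5012, -0.1495, 0.1286]
tcp_rot: [0.08, 0.997, 0.0, 0.0]
wrist_force: [-0.5, 0.5, -2.3]
gripper_width: 0.6
finger_force: 25.0
```

Now feel for the inner face in 0.5 mm steps.

step_arm:
  travel:
    - [-0.0005,0.0001,0]
    - [-0.001,0.0002,0]
    - [-0.001,0.0002,0]
  turn:
    - [0,0,0]
    - [0,0,0]
    - [0,0,0]

```text
clock: 10.38
eef_pos: [0.5001, -0.1493, 0.1286]
tcp_rot: [0.081, 0.997, 0.0, -0.0]
wrist_force: [-0.4, -0.2, -3.1]
gripper_width: 0.605
finger_force: 25.0
```

step_arm:
  travel:
    - [-0.0005,0.0001,0]
    - [-0.001,0.0002,0]
    - [-0.001,0.0002,0]
  turn:
    - [0,0,0]
    - [0,0,0]
    - [0,0,0]

```text
clock: 10.75
eef_pos: [0.4991, -0.1491, 0.1286]
tcp_rot: [0.081, 0.997, -0.0, 0.0]
wrist_force: [0.5, -0.8, -2.9]
gripper_width: 0.596
finger_force: 25.0
```

step_arm:
  travel:
    - [-0.0005,0.0001,0]
    - [-0.001,0.0002,0]
    - [-0.001,0.0002,0]
  turn:
    - [0,0,0]
    - [0,0,0]
    - [0,0,0]

```text
clock: 11.12
eef_pos: [0.4987, -0.149, 0.1287]
tcp_rot: [0.081, 0.997, -0.0, 0.001]
wrist_force: [1.8, -1.2, -3.7]
gripper_width: 0.601
finger_force: 25.0
```

step_arm:
  travel:
    - [0.0015,-0.0002,0]
    - [0.002,-0.0003,0]
    - [0.002,-0.0003,-0.002]
    - [0.002,-0.0003,-0.005]
    - [0.002,-0.0003,-0.009]
    - [0.002,-0.0003,-0.013]
    - [0.002,-0.0003,-0.016]
    - [0.002,-0.0003,-0.017]
    - [0.002,-0.0003,-0.017]
  turn:
    - [0,0,0]
    - [0,0,0]
    - [0,0,0]
    - [0,0,0]
    - [0,0,0]
    - [0,0,0]
    - [0,0,0]
    - [0,0,0]
    - [0,0,0]

```text
clock: 12.25
eef_pos: [0.5001, -0.1492, 0.1115]
tcp_rot: [0.081, 0.997, 0.0, -0.0]
wrist_force: [0.1, -0.6, -3.4]
gripper_width: 0.598
finger_force: 25.0
```

step_arm:
  travel:
    - [0,0,-0.001]
    - [0,0,-0.002]
    - [0,0,-0.003]
    - [0,0,-0.004]
    - [0,0,-0.004]
  turn:
    - [0,0,0]
    - [0,0,0]
    - [0,0,0]
    - [0,0,0]
    - [0,0,0]

```text
clock: 12.88
eef_pos: [0.5001, -0.1492, 0.1075]
tcp_rot: [0.08, 0.997, 0.0, -0.0]
wrist_force: [-0.0, -0.2, -2.7]
gripper_width: 0.6
finger_force: 25.0
```

step_arm:
  travel:
    - [0,0,-0.0005]
    - [0,0,-0.001]
    - [0,0,-0.0015]
    - [0,0,-0.002]
    - [0,0,-0.002]
  turn:
    - [0,0,0]
    - [0,0,0]
    - [0,0,0]
    - [0,0,0]
    - [0,0,0]

```text
clock: 13.5
eef_pos: [0.5001, -0.1492, 0.1056]
tcp_rot: [0.081, 0.997, -0.0, -0.0]
wrist_force: [-0.0, 0.4, -2.0]
gripper_width: 0.599
finger_force: 25.0
```

step_arm:
  travel:
    - [0,0,-0.0005]
    - [0,0,-0.001]
    - [0,0,-0.0015]
    - [0,0,-0.002]
    - [0,0,-0.002]
  turn:
    - [0,0,0]
    - [0,0,0]
    - [0,0,0]
    - [0,0,0]
    - [0,0,0]

```text
clock: 14.12
eef_pos: [0.5001, -0.1492, 0.1036]
tcp_rot: [0.08, 0.997, -0.0, -0.0]
wrist_force: [0.1, -1.1, -2.9]
gripper_width: 0.599
finger_force: 25.0
```

In the notch (origin at about z 58). Lowering until it bears.

step_arm:
  travel:
    - [0,0,-0.0005]
    - [0,0,-0.001]
    - [0,0,-0.0015]
    - [0,0,-0.002]
    - [0,0,-0.002]
  turn:
    - [0,0,0]
    - [0,0,0]
    - [0,0,0]
    - [0,0,0]
    - [0,0,0]

```text
clock: 14.75
eef_pos: [0.5001, -0.1492, 0.1016]
tcp_rot: [0.08, 0.997, 0.0, -0.0]
wrist_force: [-0.0, 0.3, -2.8]
gripper_width: 0.598
finger_force: 25.0
```

step_arm:
  travel:
    - [0,0,-0.0005]
    - [0,0,-0.001]
    - [0,0,-0.001]
  turn:
    - [0,0,0]
    - [0,0,0]
    - [0,0,0]

```text
clock: 15.12
eef_pos: [0.5001, -0.1492, 0.1007]
tcp_rot: [0.081, 0.997, -0.0, 0.0]
wrist_force: [-0.3, -0.4, -0.8]
gripper_width: 0.604
finger_force: 25.0
```

step_arm:
  travel:
    - [0,0,-0.0004]
    - [0,0,-0.0004]
    - [0,0,-0.0004]
  turn:
    - [0,0,0]
    - [0,0,0]
    - [0,0,0]

```text
clock: 15.5
eef_pos: [0.5001, -0.1492, 0.1006]
tcp_rot: [0.081, 0.997, -0.0, 0.0]
wrist_force: [-1.3, -0.2, 4.6]
gripper_width: 0.605
finger_force: 25.0
```

step_arm:
  travel:
    - [-0.0006,0.0001,0]
    - [-0.0012,0.0002,0]
    - [-0.0012,0.0002,0]
  turn:
    - [0,0,0]
    - [0,0,0]
    - [0,0,0]

```text
clock: 15.88
eef_pos: [0.5001, -0.1492, 0.1007]
tcp_rot: [0.081, 0.997, -0.0, 0.001]
wrist_force: [1.9, 1.1, 6.4]
gripper_width: 0.599
finger_force: 25.0
```

step_arm:
  travel:
    - [0,0,0.0006]
    - [-0.0003,0,0.0006]
    - [-0.0003,0,0.0006]
    - [-0.0003,0,0.0002]
    - [-0.0003,0,0.0002]
  turn:
    - [0,0,0]
    - [0,0,0]
    - [0,0,0]
    - [0,0,0]
    - [0,0,0]

```text
clock: 16.5
eef_pos: [0.4988, -0.149, 0.1006]
tcp_rot: [0.081, 0.997, -0.0, 0.0]
wrist_force: [2.5, 0.4, 5.4]
gripper_width: 0.603
finger_force: 25.0
```

step_arm:
  travel:
    - [0.0002,0,0.0003]
    - [0.0002,0,0.0003]
    - [0.0002,0,0.0003]
    - [0.0002,0,0.0003]
    - [0.0002,0,0.0003]
  turn:
    - [0,0,0]
    - [0,0,0]
    - [0,0,0]
    - [0,0,0]
    - [0,0,0]
  claw: 0.85

```text
clock: 17.12
eef_pos: [0.4988, -0.149, 0.1007]
tcp_rot: [0.08, 0.997, -0.0, -0.0]
wrist_force: [0.2, -0.0, 0.4]
gripper_width: 0.848
finger_force: 0.0
```

step_arm:
  travel:
    - [0,0,0.003]
    - [0,0,0.012]
    - [0,0,0.03]
    - [0,0,0.055]
    - [0,0,0.085]
    - [0,0.03,0.115]
    - [0,0.07,0.14]
    - [0,0.12,0.15]
    - [0,0.17,0.15]
    - [0,0.21,0.15]
    - [0,0.24,0.15]
    - [0,0.25,0.15]
    - [0,0.25,0.15]
  turn:
    - [0,0,0]
    - [0,0,0]
    - [0,0,0]
    - [0,0,0]
    - [0,0,0]
    - [0,0,0]
    - [0,0,0]
    - [0,0,0]
    - [0,0,0]
    - [0,0,0]
    - [0,0,0]
    - [0,0,0]
    - [0,0,0]

```text
clock: 18.75
eef_pos: [0.4988, 0.1008, 0.251]
tcp_rot: [0.08, 0.997, -0.0, 0.0]
wrist_force: [0.1, -0.3, 0.2]
gripper_width: 0.85
finger_force: 0.0
```

```bash
python3 - <<'E'
from h import *
import pickle
a=snap("side");b=snap("top");pickle.dump((a,b),open("2.pkl","wb"))
A=cv2.resize(a["img"][240:310,320:420],None,fx=8,fy=5,interpolation=2);A=cv2.resize(a["img"][245:315,330:420],None,fx=5,fy=5,interpolation=2)
B=cv2.resize(b["img"][235:285,370:440],None,fx=5,fy=5,interpolation=2)
c=np.zeros((360,800,3),np.uint8);c[:350,:450]=A;c[:250,450:]=B
cv2.imwrite("pics/c3.png",c);print(r.state()["clock"])
th=np.radians(-9.257);n=np.array([np.cos(th),np.sin(th)]);yv=np.array([-np.sin(th),np.cos(th)]);p=np.r_[np.array([.4905,0])+n*.032-yv*.1455,.055]
P=[np.r_[p[:2]+n*x+yv*y,p[2]+z] for x,y,z in((-.038,.024,.06),(-.038,-.024,.06),(-.038,-.024,.042),(-.038,.024,.042),(.02,.028,.06),(.02,-.028,.06))]
print(((proj(a,P)-[330,245])*5).round().tolist(),((proj(b,P)-[370,235])*5+[450,0]).round().tolist())
E
```

```text
18.85
[[119.0, 164.0], [232.0, 256.0], [225.0, 300.0], [113.0, 208.0], [244.0, 86.0], [378.0, 183.0]] [[549.0, 171.0], [655.0, 187.0], [643.0, 188.0], [539.0, 173.0], [557.0, 40.0], [679.0, 59.0]]
```

View pics/c3.png

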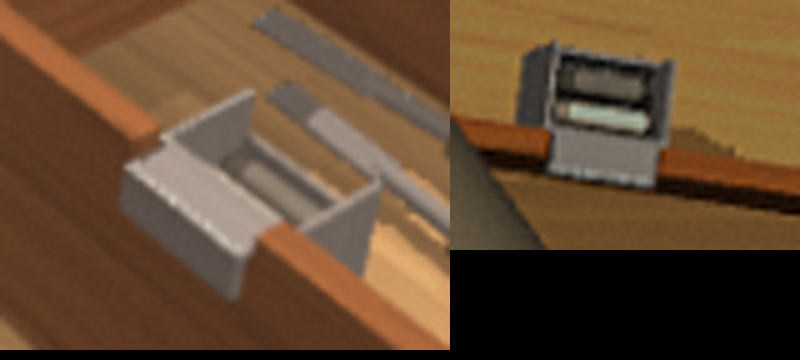

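The side crop shows the lip sunk in the notch below the rim, with its corners at (125,167) and (240,256) against predicted home (119,164) and (232,256). The till hangs upright and square, and the gripper is clear.

```bash
python3 -c "
from workcell import r
print(r.hand_in())"
```

```text
the job is handed in; nothing more can be done
None
```

The steel till is hanging in the notch on the wall nearest the robot, lip fully down and the till upright and square to the wall by the last pictures; I handed the job in at about 19 s, but the hand-in gave no verdict.

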